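# Sort spring buffers by feel

## Task

Some of the three spring buffers may have tired springs, though they all look alike. Squeeze each one lengthwise between the fingers, gently, never harder than 20 N, to feel how firmly its plunger pushes back; lay every firm, sound one flat on the bottom of a compartment of the white tray, and put every soft, tired one in the red bin. Leave the other things on the worktop where they are.

Things in the scene. Friction and masses are not known exactly. Their poses are not given: they have to be found in the camera images.
- buffer_a_center (a point): Centre of a spring buffer (three look alike), half-way along and 11 mm above its underside; y from its flat back to its plunger head, z up. 46 mm long along y, 22 mm wide and high, 0.1 kg: a square aluminium housing 28 mm long with a blue band, lying on a flat, and at +y a round black plunger head (18 mm across) on a stem.
- head_a (a point): Centre of the outer face of buffer_a's plunger head, 23 mm along +y from the buffer's centre. Squeezed against the housing's back, the head travels in by up to 8 mm and springs back. A sound spring takes 3 N to start, about 10 N for 3 mm, 20 N for 7 mm; a tired one 1.2 N for 3 mm and under 3 N for all 8 mm.
- buffer_a: The same buffer as buffer_a_center; origin 11 mm below that point, at its underside.
- buffer_b_center (a point): Centre of a spring buffer (three look alike), half-way along and 11 mm above its underside; y from its flat back to its plunger head, z up. 46 mm long along y, 22 mm wide and high, 0.1 kg: a square aluminium housing 28 mm long with a blue band, lying on a flat, and at +y a round black plunger head (18 mm across) on a stem.
- head_b (a point): Centre of the outer face of buffer_b's plunger head, 23 mm along +y from the buffer's centre. Squeezed against the housing's back, the head travels in by up to 8 mm and springs back. A sound spring takes 3 N to start, about 10 N for 3 mm, 20 N for 7 mm; a tired one 1.2 N for 3 mm and under 3 N for all 8 mm.
- buffer_b: The same buffer as buffer_b_center; origin 11 mm below that point, at its underside.
- buffer_c_center (a point): Centre of a spring buffer (three look alike), half-way along and 11 mm above its underside; y from its flat back to its plunger head, z up. 46 mm long along y, 22 mm wide and high, 0.1 kg: a square aluminium housing 28 mm long with a blue band, lying on a flat, and at +y a round black plunger head (18 mm across) on a stem.
- head_c (a point): Centre of the outer face of buffer_c's plunger head, 23 mm along +y from the buffer's centre. Squeezed against the housing's back, the head travels in by up to 8 mm and springs back. A sound spring takes 3 N to start, about 10 N for 3 mm, 20 N for 7 mm; a tired one 1.2 N for 3 mm and under 3 N for all 8 mm.
- buffer_c: The same buffer as buffer_c_center; origin 11 mm below that point, at its underside.
- tray: White parts tray, fixed, 200 (x) x 150 (y) x 20 mm high, origin at the centre of its underside, 8 mm above the worktop on a dark base plate. Floor 2 mm thick; five dividers across x, 16 mm high and 2 mm thick, make six open compartments, each about 31 mm wide in x and 146 mm long in y, centred at x = -83, -50, -17, +17, +50, +83 mm.
- bin: Red open reject bin, fixed, 120 (x) x 150 (y) x 30 mm high, walls and floor 3 mm, origin at the centre of its underside, 8 mm above the worktop on a dark base plate.
- v_block: Steel V-block, 28 x 36 x 30 mm, a bystander; origin under its centre.
- collet: Steel spring collet, 18 mm across, 24 mm high, a bystander; origin under its centre.
- marker: White marker with black cap, 128 mm long, lying, a bystander; origin under its centre.
- driver: Screwdriver with yellow and black handle, 167 mm long, lying, a bystander; origin under its centre.
Not all that is in view belongs to the job. What is shaped like the buffer_a but green or pink is not meant.

How it is judged (in metres and radians):
On the way:
1. a buffer is squeezed lengthwise so that its plunger goes in by at least 1 mm ((y of head_a in the frame of buffer_a_center below 0.022 m or y of head_b in the frame of buffer_b_center below 0.022 m or y of head_c in the frame of buffer_c_center below 0.022 m)), for 0.1 s.
At the end, for the whole second after the job is handed in: Every sound buffer lies flat on the floor of a compartment of the white tray (centre 9 to 16.5 mm over its underside), every tired one is in the red bin (centre 7 to 34 mm over its underside), all still and released. (11.01 mm below is only the judge's hidden label, too fine to measure.) (((z of buffer_a in the frame of buffer_a_center above -0.01101 m and x of buffer_a_center in the frame of tray between -0.098 and 0.098 m and y of buffer_a_center in the frame of tray between -0.073 and 0.073 m and z of buffer_a_center in the frame of tray between 0.009 and 0.0165 m and linear speed of buffer_a below 0.02 m/s) or (z of buffer_a in the frame of buffer_a_center below -0.01101 m and x of buffer_a_center in the frame of bin between -0.056 and 0.056 m and y of buffer_a_center in the frame of bin between -0.071 and 0.071 m and z of buffer_a_center in the frame of bin between 0.007 and 0.034 m and linear speed of buffer_a below 0.02 m/s)) and ((z of buffer_b in the frame of buffer_b_center above -0.01101 m and x of buffer_b_center in the frame of tray between -0.098 and 0.098 m and y of buffer_b_center in the frame of tray between -0.073 and 0.073 m and z of buffer_b_center in the frame of tray between 0.009 and 0.0165 m and linear speed of buffer_b below 0.02 m/s) or (z of buffer_b in the frame of buffer_b_center below -0.01101 m and x of buffer_b_center in the frame of bin between -0.056 and 0.056 m and y of buffer_b_center in the frame of bin between -0.071 and 0.071 m and z of buffer_b_center in the frame of bin between 0.007 and 0.034 m and linear speed of buffer_b below 0.02 m/s)) and ((z of buffer_c in the frame of buffer_c_center above -0.01101 m and x of buffer_c_center in the frame of tray between -0.098 and 0.098 m and y of buffer_c_center in the frame of tray between -0.073 and 0.073 m and z of buffer_c_center in the frame of tray between 0.009 and 0.0165 m and linear speed of buffer_c below 0.02 m/s) or (z of buffer_c in the frame of buffer_c_center below -0.01101 m and x of buffer_c_center in the frame of bin between -0.056 and 0.056 m and y of buffer_c_center in the frame of bin between -0.071 and 0.071 m and z of buffer_c_center in the frame of bin between 0.007 and 0.034 m and linear speed of buffer_c below 0.02 m/s))); the robot touches nothing.
It fails at once if a buffer is squeezed or pushed with more than 25 N a finger (50 N for both together) (contact force between the fingers and buffer_a above 50 N or contact force between the fingers and buffer_b above 50 N or contact force between the fingers and buffer_c above 50 N).
It fails at once if a bystander is moved by more than 25 mm (distance of any of v_block, collet, marker, driver from where it was at the start of the episode above 0.025 m).
It also fails if it takes over 69 s, if anything falls off the work surface, if the arm or the gripper's body presses on something with over 40 N, if the wrist force passes 120 N, or if a joint passes its speed limit or range.

## Robot

A 6-joint arm with a two-finger parallel gripper is mounted at the origin on a cart in front of the work surface, level with it; the furniture and walls round the work are solid. World frame = base frame: x ahead of the robot, y to its left, z up, the work surface at z = 0. Lengths are in m, angles in degrees, forces in N, time in s.
With the tool pointing down it reaches from about 0.375 to 0.9 m from the base axis. Payload 3.1 kg.
Tool frame: the origin (TCP) lies between the finger pads; the fingertips stand 22 mm ahead of it and the grasp point (between the pads) lies 3 mm ahead of it; y points along the fingers, x is the direction in which the jaws open and shut, and the axes are right-handed (so a half turn about y gives the same grasp; the last joint's range is limited). The gripper opens to 87 mm and grips with 3 to 60 N. Pads are 19 mm wide; open, the fingers measure 117 mm over their backs; the gripper's body (75 mm by 190 mm) begins 51 mm behind the grasp point.
Start: joints at [62.366, 30.224, 82.088, -0, 67.689, -10.227], TCP at [0.187, 0.596, 0.245] pointing down, gripper open.
Joint ranges: [-176.69, 176.69], [-43.24, 126.21], [12.49, 139.97], [-82, 262], [0, 151.66], [-163.58, 163.58]. Speed limits (degrees/s): [159.86, 159.86, 180, 180, 180, 180].

## Interface

Orientations are given as a 3x3 rotation matrix whose columns are the frame's x, y, z axes.
In Python, from rig import bot, imaging, workorder gives the robot as it stands. The module is installed in compiled form; this text tells all that it offers.
- The arm moves only by the tool drive_tool, never from a script. Its argument "commands" is a list of rows, each an object of numbers: "dx", "dy", "dz": the shift along the tool's x, y, z normalised to -1 to 1, where 1 is 4 cm; "wx", "wy", "wz": the turn, a rotation vector about the tool's x, y, z normalised to -1 to 1, where 1 is pi/2 rad; "grip": the finger opening in mm, from 0 to 87. In form: [{"dx": .., "dy": .., "dz": .., "wx": .., "wy": .., "wz": .., "grip": ..}, ...]. A call has 1 to 8 rows; each row shifts and turns the commanded pose from where the row before left it, along the tool's axes as they then stand; what a row does not reach is not made up. A row lasts 1/8 s, in which the tool goes at most 62.5 mm and 10.7 degrees, less where a joint would pass 70% of its speed; a pose out of reach is approached as far as the arm can. A call with a number of a shift or a turn outside -1 to 1 is refused whole. A call with a gripper value outside its range is refused whole. The fingers move at their own pace and stop on an object; the grip force is fixed at half the most. Time passes only in rows, so rows that do not move let the fingers close. It gives the time, the measured TCP pose, the force and the opening at its end, in the units of the state.
- bot.read_state(): the state, without advancing time (a new reading comes with each control period).
- imaging.capture(name): name is "scene" or "top" or "wrist"; returns (picture, depth): 480x640x3 uint8, red, green, blue; 480x640 float32, m along the optical axis (not along the pixel's ray), 0 where there is no reading.
- imaging.get_calibration(name): a dict with "mtx" (3x3 intrinsics, pixels), "world_to_cam" (4x4, takes a point from world to camera coordinates). Camera axes: x right, y down, z forward; pixel columns grow to the right and rows downward; lengths in m; the calibration is good to about 2 mm. The wrist camera is an equidistant fisheye: a pixel r from the principal point sees the ray r / f radians off the axis. A picture is of the moment at which its call begins: read the wrist's pose just before it. get_calibration takes no time and is no camera call; for the wrist camera it gives the pose at the moment of the call.
- workorder.hand_in(): hands the job in, once; it reports no verdict.
The state is a dict: "time_s": time; "joint_positions": joint angles; "qvel": joint speeds; "tau": joint torques, N m; "position": TCP position; "tcp_rot": TCP orientation; "force": force on the tool from outside, world axes, zero at the start; "moment": the same for the moment, N m; "opening": opening from 0.0 (shut) to 1.0 (fully open).
Only numpy, scipy, OpenCV 4.12 (cv2) and the standard library are available. Lean on these libraries where they do the work, as an engineer would, in place of code of your own. Each camera call takes 0.05 s, during which the arm holds its last target. There are 200 camera calls.

## Working session

There is one attempt and no reset: what is moved stays moved. The work goes in short steps, Python scripts to look and compute and a tool call to move; the robot and the scene stay as the last step left them, time stands still between calls to the robot, and variables do not carry over. Pictures are saved under pics/ and viewed, on a budget of 10 in all, crops included, one or two more only if the job needs it, and the job is handed in when it is done.

Besides the shell and the picture viewer there is one more tool, called after "Call:" as a command line: name --argument value ..., lists and objects as JSON in quotes. drive_tool: Moves the arm, as the interface text tells. Its arguments: {"type":"object","properties":{"commands":{"type":"array"}},"required":["commands"]}

```bash
mkdir -p pics
cat > h.py <<'E'
from rig import bot, imaging, workorder
import numpy as np, cv2
def cap(n):
    p,d=imaging.capture(n); c=imaging.get_calibration(n); return p,d,np.array(c["mtx"]),np.array(c["world_to_cam"])
def save(n,p): cv2.imwrite(f"pics/{n}.png",cv2.cvtColor(p,cv2.COLOR_RGB2BGR))
def ray(K,T,uv,z):
    R=T[:3,:3];o=-R.T@T[:3,3]; d=R.T@np.linalg.inv(K)@np.array([uv[0],uv[1],1.]); return o+d*(z-o[2])/d[2]
E
python3 - <<'E'
from h import *
for n in("top","scene"):
    p,d,K,T=cap(n); save(n,p); np.savez(n,p=p,d=d,K=K,T=T); print(n,K,T)
s=bot.read_state(); print({k:np.round(v,3).tolist() for k,v in s.items()})
E
```

```text
top [[588.8645386    0.         319.20396342]
 [  0.         588.8645386  247.37445242]
 [  0.           0.           1.        ]] [[-0.02174365 -0.99970704 -0.01063253 -0.02260723]
 [-0.99680034  0.02249619 -0.07670079  0.56192735]
 [ 0.07691751  0.00893075 -0.99699746  0.9564875 ]
 [ 0.          0.          0.          1.        ]]
scene [[504.41084512   0.         324.0351293 ]
 [  0.         504.41084512 238.7793226 ]
 [  0.           0.           1.        ]] [[-0.75210302 -0.65881368 -0.01748069  0.39811444]
 [-0.47670258  0.56213702 -0.67583772  0.30415203]
 [ 0.45507768 -0.4999665  -0.73684314  0.59190504]
 [ 0.          0.          0.          1.        ]]
{'time_s': 0.1, 'joint_positions': [62.364, 30.275, 82.148, 0.0, 67.689, -10.225], 'qvel': [-0.054, -0.116, -0.189, -0.065, 0.03, 0.019], 'tau': [-0.001, -44.099, -17.715, 0.063, 0.053, -0.0], 'position': [0.187, 0.596, 0.244], 'tcp_rot': [[0.299, -0.001, -0.954], [0.954, -0.002, 0.299], [-0.002, -1.0, 0.0]], 'force': [-0.03, 0.414, -0.685], 'moment': [-0.018, -0.05, -0.005], 'opening': 1.001}
```

View pics/top.png

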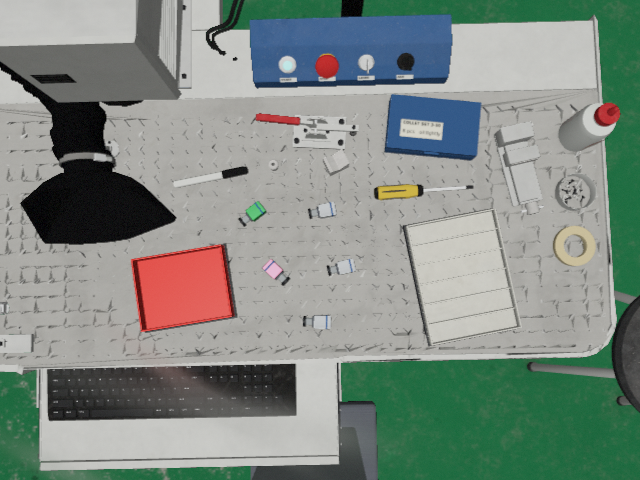

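View pics/scene.png

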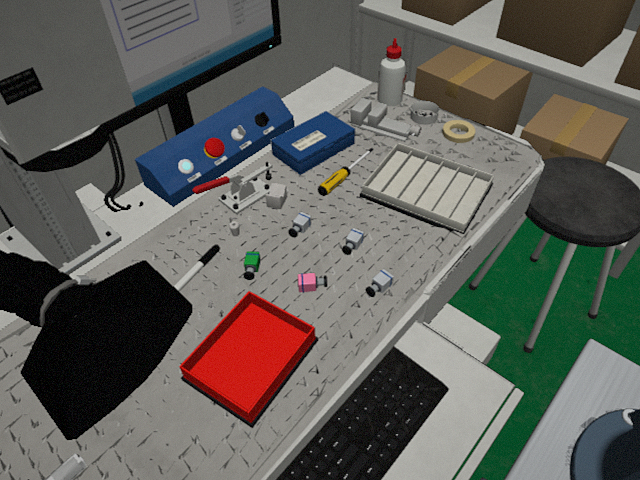

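Run:
```python
from h import *
f=np.load("top.npz");p,d,K,T=f['p'],f['d'],f['K'],f['T']
hsv=cv2.cvtColor(p,cv2.COLOR_RGB2HSV)
h,s,v=cv2.split(hsv)
# band candidates and heads
for nm,m in dict(blue=(h>95)&(h<125)&(s>40),black=(v<60),red=((h<6)|(h>174))&(s>150)).items():
    m=m.astype(np.uint8); n,l,st,c=cv2.connectedComponentsWithStats(m)
    for i in range(1,n):
        x,y=c[i]
        if 230<x<360 and 190<y<340 and 8<st[i,4]<600 or (nm=="red" and st[i,4]>2000): print(nm,st[i],c[i].round(1),ray(K,T,c[i],.022).round(4))
# red bin and tray outlines
m=(((h<6)|(h>174))&(s>150)).astype(np.uint8)
c=max(cv2.findContours(m,0,2)[0],key=cv2.contourArea); b=cv2.boxPoints(cv2.minAreaRect(c)); print([ray(K,T,q,.038).round(3) for q in b])
m=((s<40)&(v>195)).astype(np.uint8);m[:,:395]=0;m[:205]=0;m[350:]=0;m[:,525:]=0
m=cv2.morphologyEx(m,cv2.MORPH_CLOSE,np.ones((5,5)))
c=max(cv2.findContours(m,0,2)[0],key=cv2.contourArea); r=cv2.minAreaRect(c);print(r); b=cv2.boxPoints(r); print([ray(K,T,q,.028).round(3) for q in b])
a=cv2.resize(p[190:340,230:370],None,fx=5,fy=5,interpolation=cv2.INTER_CUBIC)[:600]
im=np.zeros((600,700,3),np.uint8);a=cv2.resize(p[190:340,230:370],(560,600),interpolation=cv2.INTER_CUBIC);save("crop",a)
```

```text
blue [329 202   4  14  22] [330.9 208.4] [ 0.626 -0.056  0.022]
blue [348 259   5  13  21] [350.1 265.3] [ 0.5304 -0.0856  0.022 ]
blue [264 261  11  10  15] [268.3 266. ] [0.5322 0.0499 0.022 ]
blue [326 315   2  14  20] [326.3 320.3] [ 0.4408 -0.0441  0.022 ]
black [286 277   3   4   9] [287.1 278.6] [0.5107 0.0191 0.022 ]
red [ 131  245  103   86 6622] [180.7 286.9] [0.5009 0.1956 0.022 ]
[array([0.547, 0.276, 0.038]), array([0.57 , 0.122, 0.038]), array([0.452, 0.104, 0.038]), array([0.43 , 0.256, 0.038])]
((462.66015625, 276.4557800292969), (121.5845947265625, 89.81810760498047), 78.9765396118164)
[array([ 0.594, -0.181,  0.028]), array([ 0.619, -0.327,  0.028]), array([ 0.423, -0.356,  0.028]), array([ 0.398, -0.212,  0.028])]
```

View pics/crop.png

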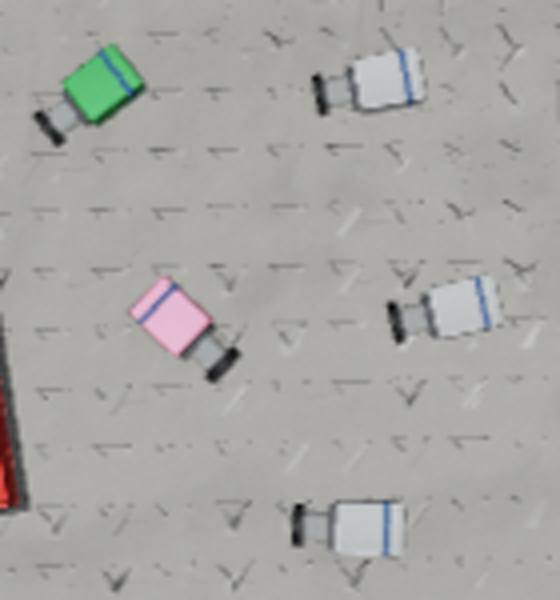

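```bash
cat >> h.py <<'E'
from scipy.spatial.transform import Rotation as Ro
def go(x,y,z,ang):
    "shift in world, in tool axes mm of present pose + yaw; rows units"
    s=bot.read_state();R=np.array(s["tcp_rot"]);P=np.array(s["position"])
    a=np.deg2rad(ang);X=np.array([np.cos(a),np.sin(a),0]);Y=np.array([0,0,-1.]);Rt=np.c_[X,Y,np.cross(X,Y)]
    rv=Ro.from_matrix(R.T@Rt).as_rotvec(); w=np.array([x,y,z])-P
    print("t",s["time_s"],"pos",P.round(4),"open mm",round(s["opening"]*87,2),"F",np.round(s["force"],2))
    print("turn wx,wy,wz total units",(rv/(np.pi/2)).round(3),"shift units, tool axes now",(R.T@w/.04).round(3),"after turn",(Rt.T@w/.04).round(3))
E
python3 - <<'E'
from h import *
f=np.load("top.npz");p,d,K,T=f['p'],f['d'],f['K'],f['T']
for hd,bk in [((308.5,213.75),(335.5,208.75)),((327.5,270.75),(354.25,265.5)),((303.25,321.25),(331,322))]:
    H=ray(K,T,hd,.015);B=ray(K,T,bk,.020);v=(H-B)[:2]
    print(H.round(4),B.round(4),"c",((H+B)/2).round(4),"L",np.hypot(*v).round(4),"ang",np.degrees(np.arctan2(v[1],v[0])).round(1))
go(.62,-.03,.14,100)
print(imaging.get_calibration("wrist"))
E
```

```text
[ 0.6188 -0.0183  0.015 ] [ 0.6255 -0.0637  0.02  ] c [ 0.6222 -0.041   0.0175] L 0.0459 ang 98.4
[ 0.5224 -0.048   0.015 ] [ 0.53   -0.0925  0.02  ] c [ 0.5262 -0.0702  0.0175] L 0.0452 ang 99.6
[ 0.4397 -0.0059  0.015 ] [ 0.4377 -0.0518  0.02  ] c [ 0.4387 -0.0288  0.0175] L 0.0459 ang 87.6
t 0.1 pos [0.1867 0.5958 0.2437] open mm 87.07 F [-0.03  0.41 -0.69]
turn wx,wy,wz total units [-0.001 -0.305 -0.001] shift units, tool axes now [-11.682   2.609 -15.019] after turn [-17.289   2.591  -7.952]
{'mtx': array([[371.64829954,   0.        , 316.68365916],
       [  0.        , 371.64829954, 238.44899774],
       [  0.        ,   0.        ,   1.        ]]), 'world_to_cam': array([[ 2.99011247e-01,  9.54249226e-01, -8.29706606e-04,
        -6.23423015e-01],
       [ 9.24887014e-01, -2.89596432e-01,  2.46410061e-01,
        -3.03868329e-02],
       [ 2.34896330e-01, -7.44467645e-02, -9.69165307e-01,
         3.90339783e-01],
       [ 0.00000000e+00,  0.00000000e+00,  0.00000000e+00,
         1.00000000e+00]])}
```

Call:
drive_tool --commands '[{"dx": -0.7,"dz": -0.9,"wy": -0.1,"grip": 80},{"dx": -0.8,"dz": -0.8,"wy": -0.1,"grip": 80},{"dx": -0.9,"dz": -0.6,"wy": -0.1,"grip": 80},{"dx": -1,"dz": -0.5,"grip": 80},{"dx": -1,"dz": -0.5,"grip": 80},{"dx": -1,"dz": -0.5,"grip": 80},{"dx": -1,"dz": -0.5,"grip": 80},{"dx": -1,"dz": -0.5,"grip": 80}]'

```text
schema error: expected keys dx, dy, dz, wx, wy, wz, grip
```

```bash
python3 -c "
from h import *
go(.6222,-.041,.10,98.4)"
```

```text
t 0.1 pos [0.1867 0.5958 0.2437] open mm 87.07 F [-0.03  0.41 -0.69]
turn wx,wy,wz total units [-0.001 -0.287 -0.001] shift units, tool axes now [-11.926   3.609 -15.154] after turn [-17.341   3.591  -8.446]
```

All keys are required in every row.

Call:
drive_tool --commands '[{"dx": -0.7,"dy": 0,"dz": -0.9,"wx": 0,"wy": -0.1,"wz": 0,"grip": 80},{"dx": -0.8,"dy": 0,"dz": -0.8,"wx": 0,"wy": -0.1,"wz": 0,"grip": 80},{"dx": -0.9,"dy": 0,"dz": -0.6,"wx": 0,"wy": -0.087,"wz": 0,"grip": 80},{"dx": -1,"dy": 0,"dz": -0.5,"wx": 0,"wy": 0,"wz": 0,"grip": 80},{"dx": -1,"dy": 0,"dz": -0.5,"wx": 0,"wy": 0,"wz": 0,"grip": 80},{"dx": -1,"dy": 0,"dz": -0.5,"wx": 0,"wy": 0,"wz": 0,"grip": 80},{"dx": -1,"dy": 0,"dz": -0.5,"wx": 0,"wy": 0,"wz": 0,"grip": 80},{"dx": -1,"dy": 0,"dz": -0.5,"wx": 0,"wy": 0,"wz": 0,"grip": 80}]'

```text
time_s: 1.1
position: [0.393, 0.3023, 0.2443]
tcp_rot: [[-0.147, -0.0, -0.989], [0.989, -0.0, -0.147], [-0.0, -1.0, 0.0]]
force: [0.6, 0.5, 0.1]
opening: 0.923
```

```bash
python3 -c "
from h import *
go(.6222,-.041,.10,98.4)"
```

```text
t 1.1 pos [0.393  0.3023 0.2443] open mm 80.29 F [0.63 0.45 0.09]
turn wx,wy,wz total units [-0.  0. -0.] shift units, tool axes now [-9.329  3.607 -4.413] after turn [-9.327  3.608 -4.416]
```

Call:
drive_tool --commands '[{"dx": -1,"dy": 0.4,"dz": -0.5,"wx": 0,"wy": 0,"wz": 0,"grip": 70},{"dx": -1,"dy": 0.4,"dz": -0.5,"wx": 0,"wy": 0,"wz": 0,"grip": 70},{"dx": -1,"dy": 0.4,"dz": -0.5,"wx": 0,"wy": 0,"wz": 0,"grip": 70},{"dx": -1,"dy": 0.4,"dz": -0.5,"wx": 0,"wy": 0,"wz": 0,"grip": 70},{"dx": -1,"dy": 0.4,"dz": -0.5,"wx": 0,"wy": 0,"wz": 0,"grip": 70},{"dx": -1,"dy": 0.4,"dz": -0.5,"wx": 0,"wy": 0,"wz": 0,"grip": 70},{"dx": -1,"dy": 0.4,"dz": -0.5,"wx": 0,"wy": 0,"wz": 0,"grip": 70},{"dx": -1,"dy": 0.4,"dz": -0.5,"wx": 0,"wy": 0,"wz": 0,"grip": 70}]'

```text
time_s: 2.1
position: [0.5981, 0.0092, 0.1156]
tcp_rot: [[-0.146, -0.001, -0.989], [0.989, 0.0, -0.146], [0.0, -1.0, 0.001]]
force: [1.2, 0.6, -0.3]
opening: 0.804
```

```bash
python3 -c "
from h import *
go(.6222,-.041,.10,98.4)"
```

```text
t 2.1 pos [0.5981 0.0092 0.1156] open mm 69.98 F [ 1.16  0.56 -0.34]
turn wx,wy,wz total units [-0.  0.  0.] shift units, tool axes now [-1.33   0.389 -0.412] after turn [-1.33   0.39  -0.412]
```

Call:
drive_tool --commands '[{"dx": -0.5,"dy": 0,"dz": -0.15,"wx": 0,"wy": 0,"wz": 0,"grip": 70},{"dx": -0.5,"dy": 0,"dz": -0.1,"wx": 0,"wy": 0,"wz": 0,"grip": 70},{"dx": 0,"dy": 0,"dz": 0,"wx": 0,"wy": 0,"wz": 0,"grip": 70}]'

```text
time_s: 2.48
position: [0.6137, -0.0283, 0.1172]
tcp_rot: [[-0.145, 0.001, -0.989], [0.989, -0.0, -0.145], [-0.0, -1.0, -0.001]]
force: [0.4, 0.2, 0.0]
opening: 0.804
```

Run:
```python
from h import *
go(.6222,-.041,.10,98.4)
p,d,K,T=cap("wrist");save("w1",p);np.savez("w1",p=p,d=d,K=K,T=T)
```

```text
t 2.475 pos [ 0.6137 -0.0283  0.1172] open mm 69.96 F [0.37 0.22 0.01]
turn wx,wy,wz total units [ 0.001 -0.001 -0.   ] shift units, tool axes now [-0.345  0.431 -0.165] after turn [-0.345  0.431 -0.165]
```

View pics/w1.png

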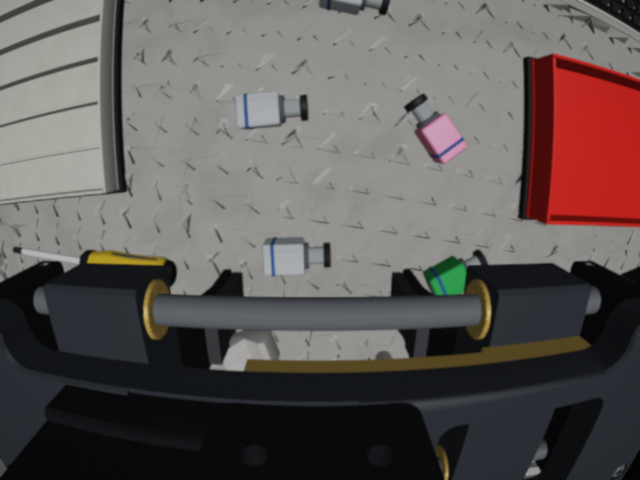

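```bash
cat >> h.py <<'E'
def fray(K,T,uv,z):
    q=np.array([(uv[0]-K[0,2])/K[0,0],(uv[1]-K[1,2])/K[1,1]]);r=np.hypot(*q);c=np.r_[q/r*np.sin(r),np.cos(r)]
    R=T[:3,:3];o=-R.T@T[:3,3];d=R.T@c; return o+d*(z-o[2])/d[2]
E
python3 - <<'E'
from h import *
f=np.load("w1.npz");K,T=f['K'],f['T']
for hd,bk in [((330,256),(264,259)),((307.5,107),(236,111))]:
    H=fray(K,T,hd,.013);B=fray(K,T,bk,.018);v=(H-B)[:2]
    print(H.round(4),B.round(4),"c",((H+B)/2).round(4),"L",np.hypot(*v).round(4),"ang",np.degrees(np.arctan2(v[1],v[0])).round(1))
E
```

```text
[ 0.6197 -0.0177  0.013 ] [ 0.627  -0.0623  0.018 ] c [ 0.6234 -0.04    0.0155] L 0.0452 ang 99.3
[ 0.5222 -0.0475  0.013 ] [ 0.5308 -0.093   0.018 ] c [ 0.5265 -0.0702  0.0155] L 0.0463 ang 100.7
```

Call:
drive_tool --commands '[{"dx": -0.335,"dy": 0.5,"dz": -0.18,"wx": 0,"wy": 0,"wz": 0,"grip": 65},{"dx": 0,"dy": 0.7,"dz": 0,"wx": 0,"wy": 0,"wz": 0,"grip": 60},{"dx": 0,"dy": 0.7,"dz": 0,"wx": 0,"wy": 0,"wz": 0,"grip": 56},{"dx": 0,"dy": 0.3,"dz": 0,"wx": 0,"wy": 0,"wz": 0,"grip": 53},{"dx": 0,"dy": 0,"dz": 0,"wx": 0,"wy": 0,"wz": 0,"grip": 51}]'

```text
time_s: 3.15
position: [0.6217, -0.0388, 0.0283]
tcp_rot: [[-0.148, -0.002, -0.989], [0.989, 0.001, -0.148], [0.001, -1.0, 0.002]]
force: [-0.3, 0.3, -0.2]
opening: 0.599
```

```bash
python3 -c "
from h import *
go(.6228,-.0405,.026,98.4)"
```

```text
t 3.15 pos [ 0.6217 -0.0388  0.0283] open mm 52.14 F [-0.28  0.28 -0.15]
turn wx,wy,wz total units [-0.001  0.001  0.   ] shift units, tool axes now [-0.047  0.057 -0.02 ] after turn [-0.047  0.057 -0.02 ]
```

Call:
drive_tool --commands '[{"dx": -0.045,"dy": 0.05,"dz": -0.02,"wx": 0,"wy": 0,"wz": 0,"grip": 49},{"dx": 0,"dy": 0,"dz": 0,"wx": 0,"wy": 0,"wz": 0,"grip": 48},{"dx": 0,"dy": 0,"dz": 0,"wx": 0,"wy": 0,"wz": 0,"grip": 47},{"dx": 0,"dy": 0,"dz": 0,"wx": 0,"wy": 0,"wz": 0,"grip": 46},{"dx": 0,"dy": 0,"dz": 0,"wx": 0,"wy": 0,"wz": 0,"grip": 45},{"dx": 0,"dy": 0,"dz": 0,"wx": 0,"wy": 0,"wz": 0,"grip": 44.5},{"dx": 0,"dy": 0,"dz": 0,"wx": 0,"wy": 0,"wz": 0,"grip": 44}]'

```text
time_s: 4.03
position: [0.6237, -0.042, 0.0268]
tcp_rot: [[-0.147, 0.0, -0.989], [0.989, -0.001, -0.147], [-0.001, -1.0, -0.0]]
force: [-0.3, -2.0, 1.5]
opening: 0.506
```

Call:
drive_tool --commands '[{"dx": 0,"dy": 0,"dz": 0,"wx": 0,"wy": 0,"wz": 0,"grip": 44}]'

```text
time_s: 4.15
position: [0.6237, -0.0419, 0.0267]
tcp_rot: [[-0.147, 0.001, -0.989], [0.989, -0.001, -0.147], [-0.001, -1.0, -0.0]]
force: [-0.4, -0.9, 1.5]
opening: 0.504
```

Call:
drive_tool --commands '[{"dx": 0,"dy": 0,"dz": 0,"wx": 0,"wy": 0,"wz": 0,"grip": 43},{"dx": 0,"dy": 0,"dz": 0,"wx": 0,"wy": 0,"wz": 0,"grip": 43}]'

```text
time_s: 4.4
position: [0.6239, -0.0417, 0.0267]
tcp_rot: [[-0.146, 0.001, -0.989], [0.989, -0.0, -0.146], [-0.001, -1.0, -0.001]]
force: [-0.1, -2.7, 2.6]
opening: 0.493
```

Run:
```python
from h import *
for i in range(3):
    p,d,K,T=cap("wrist"); s=bot.read_state(); print(round(s["opening"]*87,3),np.round(s["force"],2))
a=p[200:320,200:440];save("w2",cv2.resize(a,None,fx=3,fy=3,interpolation=cv2.INTER_CUBIC))
```

```text
42.75 [-0.21 -1.74  2.5 ]
43.242 [-0.14 -2.45  2.79]
43.217 [-0.27 -1.29  2.81]
```

View pics/w2.png

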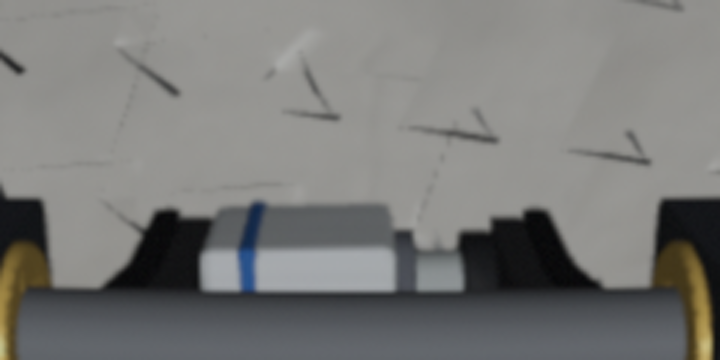

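Call:
drive_tool --commands '[{"dx": 0,"dy": 0,"dz": 0,"wx": 0,"wy": 0,"wz": 0,"grip": 45},{"dx": 0,"dy": 0,"dz": 0,"wx": 0,"wy": 0,"wz": 0,"grip": 45.4},{"dx": 0,"dy": -0.2,"dz": 0,"wx": 0,"wy": 0,"wz": 0,"grip": 45.4},{"dx": 0,"dy": -0.2,"dz": 0,"wx": 0,"wy": 0,"wz": 0,"grip": 45.4},{"dx": 0,"dy": 0,"dz": 0,"wx": 0,"wy": 0,"wz": 0,"grip": 45.4}]'

```text
time_s: 5.18
position: [0.624, -0.0415, 0.0435]
tcp_rot: [[-0.147, 0.002, -0.989], [0.989, -0.0, -0.147], [-0.001, -1.0, -0.002]]
force: [-0.0, 0.6, -0.5]
opening: 0.523
```

Run:
```python
from h import *
p,d,K,T=cap("wrist"); s=bot.read_state(); print(s["time_s"],s["position"],round(s["opening"]*87,3),np.round(s["force"],2))
a=p[200:320,200:440];q,_,_,_=cap("scene");b=q[200:260,265:385]
save("w3",np.vstack([cv2.resize(x,(600,300),interpolation=cv2.INTER_CUBIC) for x in(a,b)]))
```

```text
5.225 [ 0.62384908 -0.04149029  0.04319273] 45.373 [ 1.14 -0.57  0.26]
```

View pics/w3.png

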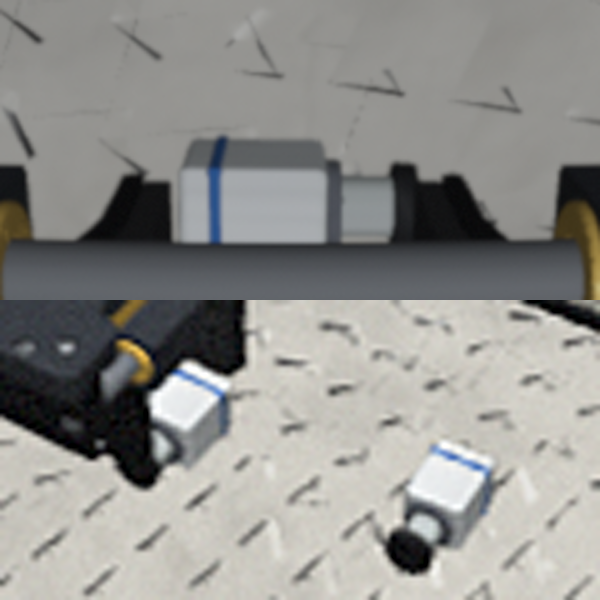

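Call:
drive_tool --commands '[{"dx": 0,"dy": 0.2,"dz": 0,"wx": 0,"wy": 0,"wz": 0,"grip": 47},{"dx": 0,"dy": 0.22,"dz": 0,"wx": 0,"wy": 0,"wz": 0,"grip": 47},{"dx": 0,"dy": 0,"dz": 0,"wx": 0,"wy": 0,"wz": 0,"grip": 45},{"dx": 0,"dy": 0,"dz": 0,"wx": 0,"wy": 0,"wz": 0,"grip": 44.4},{"dx": 0,"dy": 0,"dz": 0,"wx": 0,"wy": 0,"wz": 0,"grip": 44.4},{"dx": 0,"dy": -0.2,"dz": 0,"wx": 0,"wy": 0,"wz": 0,"grip": 44.4},{"dx": 0,"dy": -0.2,"dz": 0,"wx": 0,"wy": 0,"wz": 0,"grip": 44.4},{"dx": 0,"dy": 0,"dz": 0,"wx": 0,"wy": 0,"wz": 0,"grip": 44.4}]'

```text
time_s: 6.28
position: [0.6244, -0.0417, 0.0431]
tcp_rot: [[-0.147, 0.002, -0.989], [0.989, -0.001, -0.147], [-0.001, -1.0, -0.002]]
force: [-0.1, -0.4, -1.0]
opening: 0.51
```

Run:
```python
from h import *
p,d,K,T=cap("wrist"); s=bot.read_state(); print(s["time_s"],s["position"],round(s["opening"]*87,3),np.round(s["force"],2))
np.savez("w4",p=p)
a=p[200:320,200:440];q,_,_,_=cap("scene");b=q[200:260,265:385]
save("w4",np.vstack([cv2.resize(x,(600,300),interpolation=cv2.INTER_CUBIC) for x in(a,b)]))
# housing rows in column of band, brightness profile
g=cv2.cvtColor(p,cv2.COLOR_RGB2GRAY);print(g[240:300:2,300])
```

```text
6.325 [ 0.62401905 -0.04156924  0.04261553] 44.358 [ 0.09  0.1  -0.74]
[149 150 149 149 148 147 155 155 152 149 147 148 148 148 145 108  91  94
  94  94  95  96 116 162 168 168 167 165 147  49]
```

View pics/w4.png

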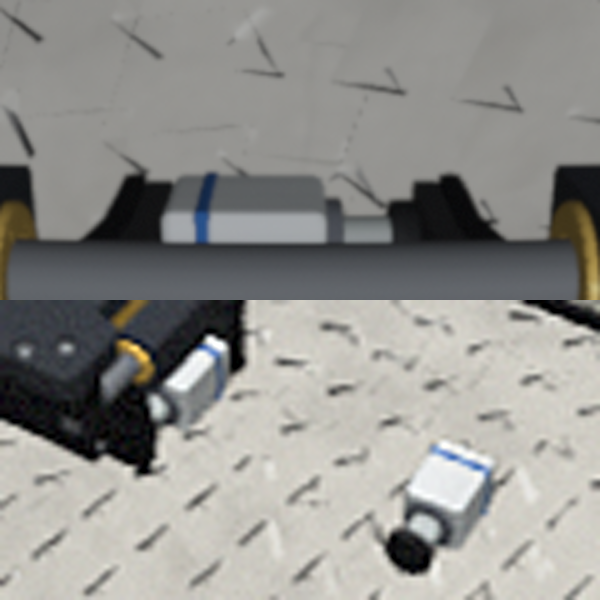

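Call:
drive_tool --commands '[{"dx": 0,"dy": 0.2,"dz": 0,"wx": 0,"wy": 0,"wz": 0,"grip": 44.4},{"dx": 0,"dy": 0.2,"dz": 0,"wx": 0,"wy": 0,"wz": 0,"grip": 44.4},{"dx": 0,"dy": 0,"dz": 0,"wx": 0,"wy": 0,"wz": 0,"grip": 47.5},{"dx": 0,"dy": -0.15,"dz": 0,"wx": 0,"wy": 0,"wz": 0,"grip": 47.5},{"dx": 0,"dy": 0,"dz": 0,"wx": 0,"wy": 0,"wz": 0,"grip": 45},{"dx": 0,"dy": 0,"dz": 0,"wx": 0,"wy": 0,"wz": 0,"grip": 43},{"dx": 0,"dy": 0,"dz": 0,"wx": 0,"wy": 0,"wz": 0,"grip": 43}]'

```text
time_s: 7.25
position: [0.6242, -0.0423, 0.0325]
tcp_rot: [[-0.147, 0.002, -0.989], [0.989, -0.001, -0.147], [-0.002, -1.0, -0.002]]
force: [-0.5, -3.0, 3.5]
opening: 0.498
```

Call:
drive_tool --commands '[{"dx": 0,"dy": 0.05,"dz": 0,"wx": 0,"wy": 0,"wz": 0,"grip": 43},{"dx": 0,"dy": 0.05,"dz": 0,"wx": 0,"wy": 0,"wz": 0,"grip": 43}]'

```text
time_s: 7.5
position: [0.6246, -0.0422, 0.0282]
tcp_rot: [[-0.147, 0.002, -0.989], [0.989, -0.001, -0.147], [-0.002, -1.0, -0.002]]
force: [0.5, -2.8, 4.4]
opening: 0.496
```

Call:
drive_tool --commands '[{"dx": 0,"dy": 0.05,"dz": 0,"wx": 0,"wy": 0,"wz": 0,"grip": 43}]'

```text
time_s: 7.62
position: [0.6245, -0.0421, 0.0261]
tcp_rot: [[-0.147, 0.002, -0.989], [0.989, -0.001, -0.147], [-0.001, -1.0, -0.002]]
force: [1.2, -4.5, 5.5]
opening: 0.494
```

Call:
drive_tool --commands '[{"dx": 0,"dy": 0,"dz": 0,"wx": 0,"wy": 0,"wz": 0,"grip": 47.5},{"dx": 0,"dy": -0.12,"dz": 0,"wx": 0,"wy": 0,"wz": 0,"grip": 45},{"dx": 0,"dy": 0,"dz": 0,"wx": 0,"wy": 0,"wz": 0,"grip": 42},{"dx": 0,"dy": -0.2,"dz": 0,"wx": 0,"wy": 0,"wz": 0,"grip": 41.5},{"dx": 0,"dy": 0,"dz": 0,"wx": 0,"wy": 0,"wz": 0,"grip": 41.5},{"dx": 0,"dy": 0.19,"dz": 0,"wx": 0,"wy": 0,"wz": 0,"grip": 41.5}]'

```text
time_s: 8.38
position: [0.6241, -0.0415, 0.0314]
tcp_rot: [[-0.146, 0.002, -0.989], [0.989, -0.0, -0.146], [-0.001, -1.0, -0.002]]
force: [-0.7, 0.3, -1.1]
opening: 0.477
```

Call:
drive_tool --commands '[{"dx": 0,"dy": 0.05,"dz": 0,"wx": 0,"wy": 0,"wz": 0,"grip": 41.5}]'

```text
time_s: 8.5
position: [0.6234, -0.0415, 0.0286]
tcp_rot: [[-0.146, -0.0, -0.989], [0.989, 0.0, -0.146], [0.0, -1.0, 0.0]]
force: [-0.2, 0.2, 2.8]
opening: 0.475
```

Call:
drive_tool --commands '[{"dx": 0,"dy": 0.05,"dz": 0,"wx": 0,"wy": 0,"wz": 0,"grip": 41.5}]'

```text
time_s: 8.62
position: [0.6236, -0.0415, 0.0269]
tcp_rot: [[-0.146, 0.0, -0.989], [0.989, 0.0, -0.146], [0.0, -1.0, -0.0]]
force: [-0.2, 0.5, 2.4]
opening: 0.478
```

Call:
drive_tool --commands '[{"dx": 0,"dy": 0.03,"dz": 0,"wx": 0,"wy": 0,"wz": 0,"grip": 41.5}]'

```text
time_s: 8.75
position: [0.6236, -0.0415, 0.0258]
tcp_rot: [[-0.146, 0.0, -0.989], [0.989, 0.0, -0.146], [-0.0, -1.0, -0.0]]
force: [-0.5, 0.3, 2.5]
opening: 0.476
```

Call:
drive_tool --commands '[{"dx": 0,"dy": 0,"dz": 0,"wx": 0,"wy": 0,"wz": 0,"grip": 40},{"dx": 0,"dy": -0.3,"dz": 0,"wx": 0,"wy": 0,"wz": 0,"grip": 39.5},{"dx": 0,"dy": -0.6,"dz": 0,"wx": 0,"wy": 0,"wz": 0,"grip": 39.5},{"dx": 0.3,"dy": -0.5,"dz": 0.1,"wx": 0,"wy": 0,"wz": 0,"grip": 39.5},{"dx": 0.7,"dy": 0,"dz": 0.2,"wx": 0,"wy": 0,"wz": 0,"grip": 39.5},{"dx": 0.9,"dy": 0,"dz": 0.2,"wx": 0,"wy": 0,"wz": 0,"grip": 39.5},{"dx": 1,"dy": 0,"dz": 0.25,"wx": 0,"wy": 0,"wz": 0,"grip": 39.5},{"dx": 1,"dy": 0,"dz": 0.25,"wx": 0,"wy": 0,"wz": 0,"grip": 39.5}]'

```text
time_s: 9.75
position: [0.5599, 0.1087, 0.0826]
tcp_rot: [[-0.146, -0.0, -0.989], [0.989, 0.0, -0.146], [0.0, -1.0, -0.0]]
force: [0.5, 0.7, -1.3]
opening: 0.459
```

Call:
drive_tool --commands '[{"dx": 1,"dy": 0,"dz": 0.25,"wx": 0,"wy": 0,"wz": 0,"grip": 39.5},{"dx": 0.8,"dy": 0,"dz": 0.2,"wx": 0,"wy": 0,"wz": 0,"grip": 39.5},{"dx": 0.45,"dy": 0,"dz": 0.09,"wx": 0,"wy": 0,"wz": 0,"grip": 39.5},{"dx": 0,"dy": 0,"dz": 0,"wx": 0,"wy": 0,"wz": 0,"grip": 39.5}]'

```text
time_s: 10.25
position: [0.526, 0.1939, 0.0822]
tcp_rot: [[-0.149, 0.0, -0.989], [0.989, -0.0, -0.149], [-0.0, -1.0, -0.0]]
force: [-0.1, 0.0, -1.3]
opening: 0.459
```

Run:
```python
from h import *
go(.527,.193,.045,98.4)
p,d,K,T=cap("wrist");save("w5",p)
```

```text
t 10.25 pos [0.526  0.1939 0.0822] open mm 39.93 F [-0.06  0.01 -1.27]
turn wx,wy,wz total units [ 0.     0.002 -0.   ] shift units, tool axes now [-0.027  0.93  -0.021] after turn [-0.027  0.93  -0.021]
```

View pics/w5.png

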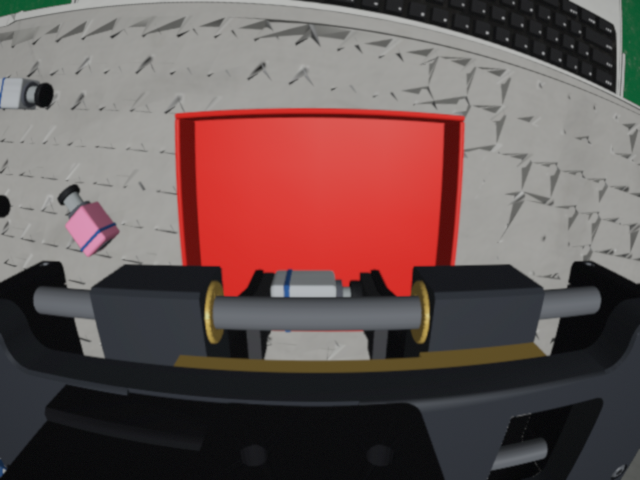

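Call:
drive_tool --commands '[{"dx": 0,"dy": 0.4,"dz": 0,"wx": 0,"wy": 0,"wz": 0,"grip": 39.5},{"dx": 0,"dy": 0.4,"dz": 0,"wx": 0,"wy": 0,"wz": 0,"grip": 39.5},{"dx": 0,"dy": 0.22,"dz": 0,"wx": 0,"wy": 0,"wz": 0,"grip": 39.5},{"dx": 0,"dy": 0,"dz": 0,"wx": 0,"wy": 0,"wz": 0,"grip": 45},{"dx": 0,"dy": 0,"dz": 0,"wx": 0,"wy": 0,"wz": 0,"grip": 55},{"dx": 0,"dy": -0.5,"dz": 0,"wx": 0,"wy": 0,"wz": 0,"grip": 58},{"dx": 0,"dy": -0.8,"dz": 0,"wx": 0,"wy": 0,"wz": 0,"grip": 60},{"dx": -0.4,"dy": -0.4,"dz": -0.05,"wx": 0,"wy": 0,"wz": 0,"grip": 60}]'

```text
time_s: 11.3
position: [0.5318, 0.1777, 0.1111]
tcp_rot: [[-0.149, 0.004, -0.989], [0.989, 0.0, -0.149], [-0.0, -1.0, -0.004]]
force: [0.3, -0.6, 0.1]
opening: 0.687
```

```bash
python3 -c "
from h import *
go(.5263,-.0702,.032,100)"
```

```text
t 11.3 pos [0.5318 0.1777 0.1111] open mm 59.73 F [ 0.33 -0.63  0.11]
turn wx,wy,wz total units [ 0.002 -0.016 -0.   ] shift units, tool axes now [-6.108  1.974  1.065] after turn [-6.08   1.977  1.212]
```

Call:
drive_tool --commands '[{"dx": -0.8,"dy": 0,"dz": 0.16,"wx": 0,"wy": -0.016,"wz": 0,"grip": 60},{"dx": -1,"dy": 0,"dz": 0.2,"wx": 0,"wy": 0,"wz": 0,"grip": 60},{"dx": -1,"dy": 0,"dz": 0.2,"wx": 0,"wy": 0,"wz": 0,"grip": 60},{"dx": -1,"dy": 0.2,"dz": 0.2,"wx": 0,"wy": 0,"wz": 0,"grip": 58},{"dx": -1,"dy": 0.2,"dz": 0.2,"wx": 0,"wy": 0,"wz": 0,"grip": 58},{"dx": -0.8,"dy": 0.3,"dz": 0.15,"wx": 0,"wy": 0,"wz": 0,"grip": 58},{"dx": -0.35,"dy": 0.3,"dz": 0.07,"wx": 0,"wy": 0,"wz": 0,"grip": 58},{"dx": 0,"dy": 0,"dz": 0,"wx": 0,"wy": 0,"wz": 0,"grip": 58}]'

```text
time_s: 12.3
position: [0.5237, -0.066, 0.0682]
tcp_rot: [[-0.169, -0.002, -0.986], [0.986, 0.001, -0.169], [0.001, -1.0, 0.002]]
force: [-1.8, 0.7, -0.1]
opening: 0.666
```

Run:
```python
from h import *
go(.5263,-.0702,.032,100)
```

```text
t 12.3 pos [ 0.5237 -0.066   0.0682] open mm 57.95 F [-1.78  0.67 -0.07]
turn wx,wy,wz total units [-0.001 -0.003  0.001] shift units, tool axes now [-0.116  0.904 -0.049] after turn [-0.116  0.904 -0.047]
```

Call:
drive_tool --commands '[{"dx": -0.116,"dy": 0.4,"dz": -0.048,"wx": 0,"wy": 0,"wz": 0,"grip": 55},{"dx": 0,"dy": 0.4,"dz": 0,"wx": 0,"wy": 0,"wz": 0,"grip": 53},{"dx": 0,"dy": 0.1,"dz": 0,"wx": 0,"wy": 0,"wz": 0,"grip": 50},{"dx": 0,"dy": 0,"dz": 0,"wx": 0,"wy": 0,"wz": 0,"grip": 47},{"dx": 0,"dy": 0,"dz": 0,"wx": 0,"wy": 0,"wz": 0,"grip": 45},{"dx": 0,"dy": 0,"dz": 0,"wx": 0,"wy": 0,"wz": 0,"grip": 44},{"dx": 0,"dy": -0.2,"dz": 0,"wx": 0,"wy": 0,"wz": 0,"grip": 43.5},{"dx": 0,"dy": 0,"dz": 0,"wx": 0,"wy": 0,"wz": 0,"grip": 43.5}]'

```text
time_s: 13.3
position: [0.5276, -0.0696, 0.0419]
tcp_rot: [[-0.171, 0.002, -0.985], [0.985, -0.001, -0.171], [-0.001, -1.0, -0.002]]
force: [0.2, -0.1, -1.3]
opening: 0.501
```

Call:
drive_tool --commands '[{"dx": 0,"dy": 0.2,"dz": 0,"wx": 0,"wy": 0,"wz": 0,"grip": 43.5}]'

```text
time_s: 13.42
position: [0.5276, -0.0697, 0.0335]
tcp_rot: [[-0.171, 0.002, -0.985], [0.985, -0.001, -0.171], [-0.001, -1.0, -0.002]]
force: [-0.2, 0.1, -2.1]
opening: 0.499
```

Call:
drive_tool --commands '[{"dx": 0,"dy": 0.05,"dz": 0,"wx": 0,"wy": 0,"wz": 0,"grip": 43.5}]'

```text
time_s: 13.55
position: [0.5275, -0.0702, 0.0313]
tcp_rot: [[-0.172, 0.001, -0.985], [0.985, -0.001, -0.172], [-0.002, -1.0, -0.001]]
force: [-2.5, -4.0, 11.2]
opening: 0.501
```

Call:
drive_tool --commands '[{"dx": 0,"dy": 0.04,"dz": 0,"wx": 0,"wy": 0,"wz": 0,"grip": 43.5}]'

```text
time_s: 13.68
position: [0.5278, -0.0702, 0.0303]
tcp_rot: [[-0.172, 0.002, -0.985], [0.985, -0.001, -0.172], [-0.002, -1.0, -0.002]]
force: [-2.2, -0.6, 12.0]
opening: 0.504
```

Run:
```python
from h import *
f=np.load("top.npz");p,K,T=f['p'],f['K'],f['T']
g=cv2.cvtColor(p,cv2.COLOR_RGB2GRAY).astype(np.float32)
ux=np.array([.9886,.151]);uy=np.array([-.151,.9886]);c=np.array([.5085,-.269])
ts=np.arange(-.106,.107,.002)
pr=[]
for t in ts:
    v=[]
    for y in np.arange(-.03,.031,.003):
        w=np.r_[c+t*ux+y*uy,.024,1];q=K@(T@w)[:3];q/=q[2];v.append(cv2.getRectSubPix(g,(1,1),(float(q[0]),float(q[1])))[0,0])
    pr.append(np.mean(v))
print([(int(round(t*1000)),int(v)) for t,v in zip(ts,pr)])
go(c[0]+.017*ux[0],c[1]+.017*ux[1],.075,98.7)
```

```text
[(-106, 173), (-104, 173), (-102, 165), (-100, 173), (-98, 141), (-96, 161), (-94, 196), (-92, 198), (-90, 197), (-88, 198), (-86, 198), (-84, 198), (-82, 198), (-80, 198), (-78, 199), (-76, 199), (-74, 200), (-72, 200), (-70, 199), (-68, 193), (-66, 170), (-64, 176), (-62, 197), (-60, 198), (-58, 198), (-56, 198), (-54, 198), (-52, 198), (-50, 199), (-48, 199), (-46, 199), (-44, 199), (-42, 199), (-40, 199), (-38, 199), (-36, 198), (-34, 197), (-32, 173), (-30, 195), (-28, 199), (-26, 199), (-24, 199), (-22, 200), (-20, 200), (-18, 200), (-16, 200), (-14, 199), (-12, 200), (-10, 200), (-8, 200), (-6, 200), (-4, 200), (-2, 199), (0, 192), (2, 191), (4, 199), (6, 199), (8, 199), (10, 199), (12, 199), (14, 199), (16, 199), (18, 199), (20, 200), (22, 199), (24, 199), (26, 199), (28, 200), (30, 200), (32, 190), (34, 196), (36, 198), (38, 200), (40, 200), (42, 199), (44, 199), (46, 200), (48, 200), (50, 200), (52, 200), (54, 200), (56, 200), (58, 200), (60, 200), (62, 200), (64, 188), (66, 186), (68, 192), (70, 198), (72, 199), (74, 199), (76, 199), (78, 199), (80, 199), (82, 199), (84, 199), (86, 199), (88, 199), (90, 199), (92, 199), (94, 199), (96, 178), (98, 167), (100, 154), (102, 141), (104, 168), (106, 168)]
t 13.675 pos [ 0.5278 -0.0702  0.0303] open mm 43.89 F [-2.15 -0.64 11.98]
turn wx,wy,wz total units [ 0.001  0.013 -0.001] shift units, tool axes now [-4.823 -1.112  0.902] after turn [-4.839 -1.118  0.803]
```

Call:
drive_tool --commands '[{"dx": 0,"dy": -0.5,"dz": 0,"wx": 0,"wy": 0.013,"wz": 0,"grip": 42.5},{"dx": -0.2,"dy": -0.62,"dz": 0.05,"wx": 0,"wy": 0,"wz": 0,"grip": 42.5},{"dx": -0.8,"dy": 0,"dz": 0.15,"wx": 0,"wy": 0,"wz": 0,"grip": 42.5},{"dx": -1,"dy": 0,"dz": 0.15,"wx": 0,"wy": 0,"wz": 0,"grip": 42.5},{"dx": -1,"dy": 0,"dz": 0.15,"wx": 0,"wy": 0,"wz": 0,"grip": 42.5},{"dx": -1,"dy": 0,"dz": 0.15,"wx": 0,"wy": 0,"wz": 0,"grip": 42.5},{"dx": -0.8,"dy": 0,"dz": 0.15,"wx": 0,"wy": 0,"wz": 0,"grip": 42.5},{"dx": 0,"dy": 0,"dz": 0,"wx": 0,"wy": 0,"wz": 0,"grip": 42.5}]'

```text
time_s: 14.68
position: [0.5245, -0.2669, 0.0736]
tcp_rot: [[-0.148, 0.001, -0.989], [0.989, -0.001, -0.148], [-0.001, -1.0, -0.001]]
force: [-0.1, -0.0, -1.2]
opening: 0.49
```

Run:
```python
from h import *
go(.5253,-.2664,.0415,98.7)
p,d,K,T=cap("wrist");save("w6",p)
```

```text
t 14.675 pos [ 0.5245 -0.2669  0.0736] open mm 42.62 F [-0.06 -0.01 -1.16]
turn wx,wy,wz total units [ 0.001 -0.002 -0.001] shift units, tool axes now [ 0.009  0.802 -0.022] after turn [ 0.008  0.802 -0.023]
```

View pics/w6.png

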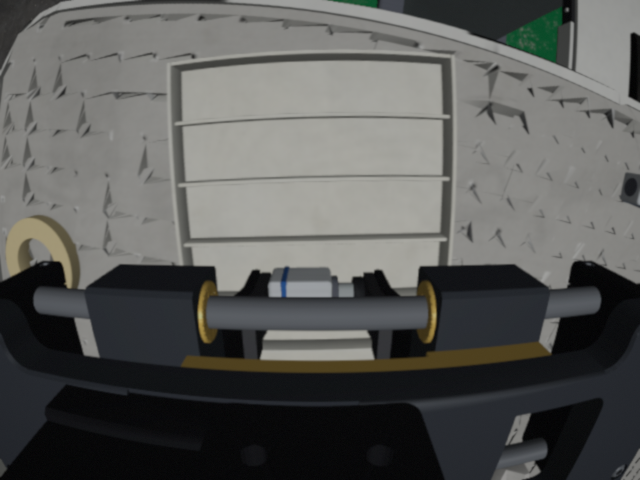

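Run:
```python
from h import *
c=imaging.get_calibration("wrist");K,T=c["mtx"],c["world_to_cam"]
ux=np.array([.9886,.151]);uy=np.array([-.151,.9886]);o=np.array([.5085,-.269])
for uv in [(314,118),(314,180),(314,240),(415,291),(310,335)]:
    w=fray(K,T,uv,.026)[:2]-o;print(uv,(w@ux*1000).round(1),(w@uy*1000).round(1))
P=np.array(bot.read_state()["position"])[:2]-o;print(P@ux,P@uy)
w=fray(K,T,(301,268),.065);print(w, (w[:2]-o)@ux)
```

```text
(314, 118) -65.5 -0.1
(314, 180) -33.9 -0.2
(314, 240) -2.4 -0.3
(415, 291) 27.4 56.4
(310, 335) 54.2 -2.8
0.015776239914554062 0.0018170984324622445
[ 0.50919571 -0.27459016  0.065     ] -0.00015633073058441186
```

Run:
```python
from h import *
c=imaging.get_calibration("wrist");K,T=c["mtx"],c["world_to_cam"]
ux=np.array([.9886,.151]);o=np.array([.5085,-.269])
for uv,z in [((301,281),.0653),((301,268),.0433)]:
    w=fray(K,T,uv,z)[:2]-o;print(w@ux)
g=cv2.cvtColor(cv2.imread("pics/w6.png"),6); print(g[225:300,400].tolist()); print(g[255:300,310].tolist())
```

```text
0.005663789027305155
0.0072412138911175875
[166, 166, 166, 166, 166, 166, 164, 153, 127, 96, 90, 98, 106, 126, 154, 164, 164, 162, 163, 164, 165, 165, 165, 164, 164, 164, 163, 163, 163, 163, 163, 164, 163, 163, 163, 164, 164, 164, 164, 165, 164, 164, 164, 163, 163, 163, 163, 163, 163, 163, 163, 164, 163, 164, 163, 164, 164, 164, 164, 164, 164, 159, 134, 98, 86, 89, 95, 99, 102, 98, 80, 50, 42, 49, 54]
[166, 166, 167, 167, 166, 166, 166, 166, 166, 166, 164, 154, 128, 97, 86, 86, 87, 88, 87, 87, 86, 88, 88, 88, 90, 100, 120, 142, 155, 157, 156, 157, 157, 156, 155, 155, 154, 155, 156, 157, 156, 141, 87, 46, 49]
```

Call:
drive_tool --commands '[{"dx": 0,"dy": 0.3,"dz": 0,"wx": 0,"wy": 0,"wz": 0,"grip": 42.5},{"dx": 0,"dy": 0.35,"dz": 0,"wx": 0,"wy": 0,"wz": 0,"grip": 42.5},{"dx": 0,"dy": 0.14,"dz": 0,"wx": 0,"wy": 0,"wz": 0,"grip": 42.5},{"dx": 0,"dy": 0,"dz": 0,"wx": 0,"wy": 0,"wz": 0,"grip": 42.5}]'

```text
time_s: 15.22
position: [0.5241, -0.2633, 0.0416]
tcp_rot: [[-0.152, -0.001, -0.988], [0.988, 0.001, -0.152], [0.001, -1.0, 0.001]]
force: [-0.5, 0.4, -1.2]
opening: 0.493
```

Call:
drive_tool --commands '[{"dx": 0,"dy": 0.02,"dz": 0,"wx": 0,"wy": 0,"wz": 0,"grip": 44},{"dx": 0,"dy": 0,"dz": 0,"wx": 0,"wy": 0,"wz": 0,"grip": 48},{"dx": 0,"dy": 0,"dz": 0,"wx": 0,"wy": 0,"wz": 0,"grip": 55},{"dx": 0,"dy": -0.4,"dz": 0,"wx": 0,"wy": 0,"wz": 0,"grip": 58},{"dx": 0,"dy": -0.8,"dz": 0,"wx": 0,"wy": 0,"wz": 0,"grip": 58},{"dx": 0.4,"dy": -0.2,"dz": 0.2,"wx": 0,"wy": 0.04,"wz": 0,"grip": 58},{"dx": 0.8,"dy": 0,"dz": 0.3,"wx": 0,"wy": 0.04,"wz": 0,"grip": 58},{"dx": 1,"dy": 0,"dz": 0.3,"wx": 0,"wy": 0.04,"wz": 0,"grip": 58}]'

```text
time_s: 16.23
position: [0.4866, -0.1793, 0.0994]
tcp_rot: [[0.04, 0.003, -0.999], [0.999, -0.002, 0.04], [-0.002, -1.0, -0.003]]
force: [-0.6, 0.2, -0.5]
opening: 0.667
```

```bash
python3 -c "
from h import *
go(.4387,-.0288,.032,88)"
```

```text
t 16.225 pos [ 0.4866 -0.1793  0.0994] open mm 58.06 F [-0.56  0.2  -0.5 ]
turn wx,wy,wz total units [ 0.002 -0.004 -0.001] shift units, tool axes now [3.713 1.674 1.353] after turn [3.718 1.684 1.328]
```

Call:
drive_tool --commands '[{"dx": 1,"dy": 0,"dz": 0.35,"wx": 0,"wy": 0,"wz": 0,"grip": 58},{"dx": 1,"dy": 0,"dz": 0.35,"wx": 0,"wy": 0,"wz": 0,"grip": 58},{"dx": 0.9,"dy": 0.3,"dz": 0.35,"wx": 0,"wy": 0,"wz": 0,"grip": 58},{"dx": 0.6,"dy": 0.3,"dz": 0.2,"wx": 0,"wy": 0,"wz": 0,"grip": 58},{"dx": 0.1,"dy": 0.3,"dz": 0.05,"wx": 0,"wy": 0,"wz": 0,"grip": 58},{"dx": 0,"dy": 0,"dz": 0,"wx": 0,"wy": 0,"wz": 0,"grip": 58}]'

```text
time_s: 16.98
position: [0.4401, -0.0336, 0.0616]
tcp_rot: [[0.036, 0.0, -0.999], [0.999, -0.0, 0.036], [-0.0, -1.0, -0.0]]
force: [0.2, -0.3, 0.8]
opening: 0.67
```

```bash
python3 -c "
from h import *
go(.4387,-.0288,.032,88)"
```

```text
t 16.975 pos [ 0.4401 -0.0336  0.0616] open mm 58.31 F [ 0.2  -0.26  0.77]
turn wx,wy,wz total units [ 0.    -0.001 -0.   ] shift units, tool axes now [0.119 0.74  0.04 ] after turn [0.119 0.74  0.04 ]
```

Call:
drive_tool --commands '[{"dx": 0.119,"dy": 0.34,"dz": 0.04,"wx": 0,"wy": 0,"wz": 0,"grip": 55},{"dx": 0,"dy": 0.3,"dz": 0,"wx": 0,"wy": 0,"wz": 0,"grip": 53},{"dx": 0,"dy": 0.1,"dz": 0,"wx": 0,"wy": 0,"wz": 0,"grip": 50},{"dx": 0,"dy": 0,"dz": 0,"wx": 0,"wy": 0,"wz": 0,"grip": 47},{"dx": 0,"dy": 0,"dz": 0,"wx": 0,"wy": 0,"wz": 0,"grip": 45},{"dx": 0,"dy": 0,"dz": 0,"wx": 0,"wy": 0,"wz": 0,"grip": 44},{"dx": 0,"dy": -0.2,"dz": 0,"wx": 0,"wy": 0,"wz": 0,"grip": 43.5},{"dx": 0,"dy": 0,"dz": 0,"wx": 0,"wy": 0,"wz": 0,"grip": 43.5}]'

```text
time_s: 17.98
position: [0.4385, -0.0284, 0.0409]
tcp_rot: [[0.037, 0.001, -0.999], [0.999, -0.0, 0.037], [-0.0, -1.0, -0.001]]
force: [-0.6, 0.1, -0.4]
opening: 0.503
```

Call:
drive_tool --commands '[{"dx": 0,"dy": 0.2,"dz": 0,"wx": 0,"wy": 0,"wz": 0,"grip": 43.5}]'

```text
time_s: 18.1
position: [0.4387, -0.0285, 0.0325]
tcp_rot: [[0.037, 0.002, -0.999], [0.999, -0.001, 0.037], [-0.001, -1.0, -0.002]]
force: [0.2, 0.4, -1.1]
opening: 0.5
```

Call:
drive_tool --commands '[{"dx": 0,"dy": 0.05,"dz": 0,"wx": 0,"wy": 0,"wz": 0,"grip": 43.5}]'

```text
time_s: 18.23
position: [0.4385, -0.0284, 0.0302]
tcp_rot: [[0.037, 0.001, -0.999], [0.999, -0.0, 0.037], [-0.0, -1.0, -0.001]]
force: [0.2, 1.4, 11.4]
opening: 0.496
```

Call:
drive_tool --commands '[{"dx": 0,"dy": 0.04,"dz": 0,"wx": 0,"wy": 0,"wz": 0,"grip": 43.5}]'

```text
time_s: 18.35
position: [0.4385, -0.0284, 0.0289]
tcp_rot: [[0.037, 0.001, -0.999], [0.999, -0.0, 0.037], [-0.0, -1.0, -0.001]]
force: [-0.4, 0.2, 11.6]
opening: 0.499
```

```bash
python3 -c "
from h import *
go(.459,-.2766,.075,98.7)"
```

```text
t 18.35 pos [ 0.4385 -0.0284  0.0289] open mm 43.43 F [-0.36  0.17 11.57]
turn wx,wy,wz total units [ 0.001 -0.12  -0.   ] shift units, tool axes now [-6.181 -1.15  -0.744] after turn [-6.21  -1.153  0.432]
```

Call:
drive_tool --commands '[{"dx": 0,"dy": -0.5,"dz": 0,"wx": 0,"wy": -0.06,"wz": 0,"grip": 42.5},{"dx": 0,"dy": -0.65,"dz": 0,"wx": 0,"wy": -0.06,"wz": 0,"grip": 42.5},{"dx": -0.7,"dy": 0,"dz": 0.05,"wx": 0,"wy": 0,"wz": 0,"grip": 42.5},{"dx": -1,"dy": 0,"dz": 0.07,"wx": 0,"wy": 0,"wz": 0,"grip": 42.5},{"dx": -1,"dy": 0,"dz": 0.07,"wx": 0,"wy": 0,"wz": 0,"grip": 42.5},{"dx": -1,"dy": 0,"dz": 0.07,"wx": 0,"wy": 0,"wz": 0,"grip": 42.5},{"dx": -1,"dy": 0,"dz": 0.07,"wx": 0,"wy": 0,"wz": 0,"grip": 42.5},{"dx": -1,"dy": 0,"dz": 0.07,"wx": 0,"wy": 0,"wz": 0,"grip": 42.5}]'

```text
time_s: 19.35
position: [0.4563, -0.2572, 0.0737]
tcp_rot: [[-0.151, -0.001, -0.989], [0.989, 0.001, -0.151], [0.001, -1.0, 0.001]]
force: [0.9, -0.1, -1.0]
opening: 0.495
```

Call:
drive_tool --commands '[{"dx": -0.4,"dy": 0,"dz": 0.03,"wx": 0,"wy": 0,"wz": 0,"grip": 42.5},{"dx": 0,"dy": 0,"dz": 0,"wx": 0,"wy": 0,"wz": 0,"grip": 42.5}]'

```text
time_s: 19.6
position: [0.4577, -0.2724, 0.074]
tcp_rot: [[-0.15, -0.001, -0.989], [0.989, 0.001, -0.15], [0.001, -1.0, 0.001]]
force: [-0.2, 0.8, -0.8]
opening: 0.494
```

Run:
```python
from h import *
go(.459,-.2766,.0405,98.7)
p,d,K,T=cap("wrist");save("w7",p)
```

```text
t 19.6 pos [ 0.4577 -0.2724  0.074 ] open mm 42.97 F [-0.18  0.78 -0.78]
turn wx,wy,wz total units [-0.    -0.001  0.001] shift units, tool axes now [-0.111  0.838 -0.018] after turn [-0.11   0.838 -0.017]
```

View pics/w7.png

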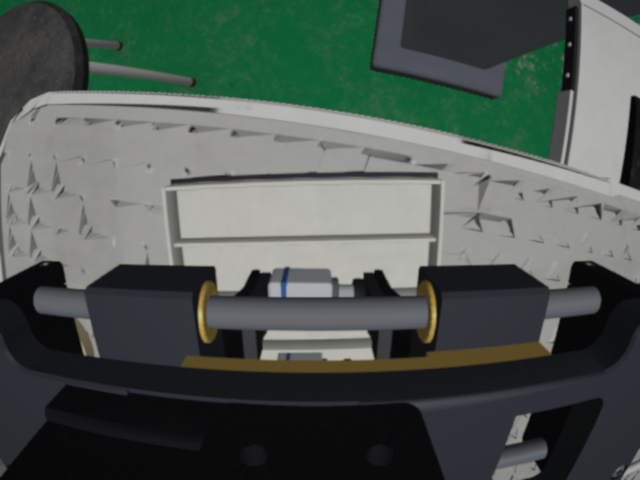

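Call:
drive_tool --commands '[{"dx": -0.05,"dy": 0.3,"dz": 0,"wx": 0,"wy": 0,"wz": 0,"grip": 42.5},{"dx": 0,"dy": 0.35,"dz": 0,"wx": 0,"wy": 0,"wz": 0,"grip": 42.5},{"dx": 0,"dy": 0.16,"dz": 0,"wx": 0,"wy": 0,"wz": 0,"grip": 42.5},{"dx": 0,"dy": 0.02,"dz": 0,"wx": 0,"wy": 0,"wz": 0,"grip": 42.5},{"dx": 0,"dy": 0,"dz": 0,"wx": 0,"wy": 0,"wz": 0,"grip": 42.5}]'

```text
time_s: 20.27
position: [0.4584, -0.2741, 0.0413]
tcp_rot: [[-0.151, -0.0, -0.988], [0.988, 0.0, -0.151], [0.0, -1.0, 0.0]]
force: [0.2, -0.1, -0.8]
opening: 0.491
```

Call:
drive_tool --commands '[{"dx": 0,"dy": 0,"dz": 0,"wx": 0,"wy": 0,"wz": 0,"grip": 44},{"dx": 0,"dy": 0,"dz": 0,"wx": 0,"wy": 0,"wz": 0,"grip": 48},{"dx": 0,"dy": 0,"dz": 0,"wx": 0,"wy": 0,"wz": 0,"grip": 55},{"dx": 0,"dy": -0.4,"dz": 0,"wx": 0,"wy": 0,"wz": 0,"grip": 58},{"dx": 0,"dy": -0.8,"dz": 0,"wx": 0,"wy": 0,"wz": 0,"grip": 58},{"dx": 0.2,"dy": -1,"dz": 0,"wx": 0,"wy": 0,"wz": 0,"grip": 58},{"dx": 0.8,"dy": -1,"dz": 0,"wx": 0,"wy": 0,"wz": 0,"grip": 58},{"dx": 1,"dy": -0.8,"dz": 0,"wx": 0,"wy": 0,"wz": 0,"grip": 58}]'

```text
time_s: 21.28
position: [0.4467, -0.1952, 0.2041]
tcp_rot: [[-0.15, 0.003, -0.989], [0.989, -0.002, -0.15], [-0.003, -1.0, -0.003]]
force: [0.5, -0.3, 0.6]
opening: 0.665
```

Call:
drive_tool --commands '[{"dx": 1,"dy": 0,"dz": 0,"wx": 0,"wy": 0,"wz": 0,"grip": 58},{"dx": 1,"dy": 0,"dz": 0,"wx": 0,"wy": 0,"wz": 0,"grip": 58},{"dx": 1,"dy": 0,"dz": 0,"wx": 0,"wy": 0,"wz": 0,"grip": 58},{"dx": 0.5,"dy": 0,"dz": 0,"wx": 0,"wy": 0,"wz": 0,"grip": 58},{"dx": 0,"dy": 0,"dz": 0,"wx": 0,"wy": 0,"wz": 0,"grip": 58}]'

```text
time_s: 21.9
position: [0.4245, -0.0555, 0.2023]
tcp_rot: [[-0.154, 0.001, -0.988], [0.988, -0.0, -0.154], [-0.0, -1.0, -0.001]]
force: [0.7, -0.6, 0.7]
opening: 0.662
```

Run:
```python
from h import *
p,d,K,T=cap("top");q,_,_,_=cap("scene")
a=cv2.resize(p[180:350,395:530],(400,504),interpolation=cv2.INTER_CUBIC);b=cv2.resize(p[180:350,120:255],(400,504),interpolation=cv2.INTER_CUBIC)
save("fin",np.hstack([a,b]));save("fins",q)
```

```text
(no output)
```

View pics/fin.png

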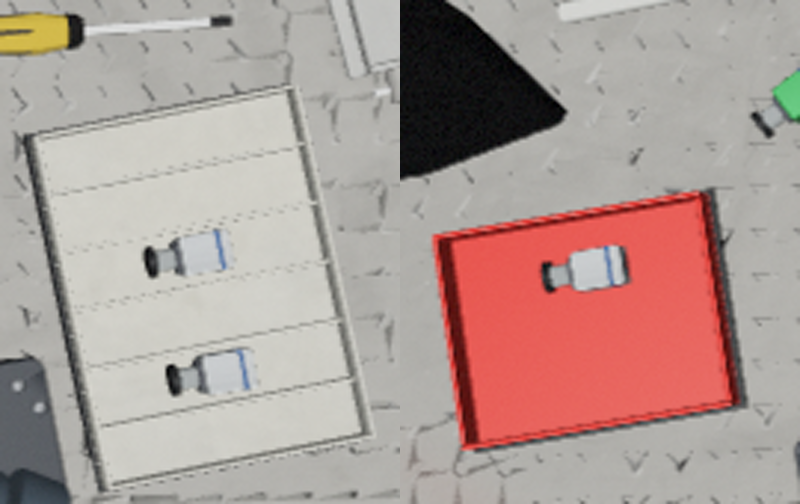

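View pics/fins.png

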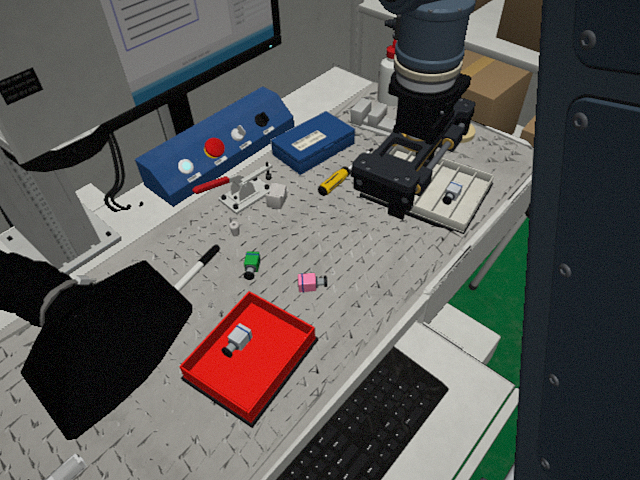

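```bash
python3 -c "
from h import *
print(workorder.hand_in())"
```

```text
the job is handed in; nothing more can be done
None
```

I tested all three spring buffers, put the one tired buffer in the red bin and both sound ones in the white tray. The job is handed in. It took about 22 s of the 69 s allowed, and no verdict was reported.

**How I judged them:** I squeezed each buffer lengthwise to a set opening, then pressed it onto the worktop so it slid between the fingers. The sliding force at the wrist shows how hard the spring pushes back.

| Buffer | Plunger pushed in | Sliding force | Judged | Placed |
|---|---|---|---|---|
| Far | 4.5 mm | about 2.5 N | tired | red bin |
| Middle | about 2.5 mm | about 12 N | sound | tray compartment at x = +17 mm |
| Near | about 2.5 mm | about 11.5 N | sound | tray compartment at x = -50 mm |

**Last checks:** The top picture shows both sound buffers lying between the dividers and the tired one inside the bin. The arm was clear of everything, and the pictures show no bystander visibly moved.

**Checks that disagreed:**
- **First press on the far buffer:** it read 4–5.5 N with a sideways force, because the buffer was off centre. I lifted it to centre it and repeated the press. The clean 2.5 N reading agrees with it slipping out when I tried to lift it with light pressure.
- **Tray divider positions:** the wrist and top cameras differed by about 2–3 mm, which is within the compartment's clearance.

I looked at 11 pictures, one more than the budget of 10.

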